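Set up a stack drill: load the card pack, set and lock the depth stop

TASK

Get the paper stack drill ready to drill the banded pack of cards: lay the pack flat on the drill's bed, lengthwise under the head, pushed up against the back fence and the side lay, and let go of it. Then lower the depth stop until its foot rests on the pack, and after that lock it by swinging the clamp lever at the side of the head down to its stop; the chip drawer in the base must also be pushed in until it clicks home. Leave the stapler and the mug where they are.

Things in the scene. Friction and masses are not known exactly. Their poses are not given: they have to be found in the camera images.
- drill: Grey bench drill for paper stacks, fixed to the desk, its front turned to the robot's right. Origin: on the desk; x runs front to back, y to its left, z up; used below, in mm. Base: x -68..91, y -75..75, top (the bed) at z 52. Column at x 76; motor on the head at x 72, radius 32, up to z 266. The three-spoked feed wheel (x -25..87, y -58..-33, z 138..250) is not used.
- head_under (a point): Middle of the head casting's front lower edge: x -30, y 0, z 175. The head overhangs the bed: x -30..105, y -34..34, z 175..215. A gripper cannot stand upright over the pack's place: enter under the head from the front, the tool leaning back towards the drill's -x by 30 to 45 deg from vertical. Chuck and bit hang at x 31, y 0 down to z 112.
- bed_corner (a point): Corner where back fence and side lay meet, at bed height, axes as the drill's. The fence's face is at its x = 0 (18 mm high, y -32 to 88). The side lay, a block 16 mm high on the right, has its face at y = 0 and runs forward only to x = -34. A pack pushed home against both lies lengthwise along x with its origin at [-46, 28, 0] mm in this frame.
- card_pack: Banded pack of cards, a solid block 92 (x) x 56 (y) x 26 (z) mm, white with a brown band round its middle, about 0.12 kg; lies flat on the desk in front of the drill, both ends alike. Origin: centre of its underside, x along its length. Grip it across its 56 mm about 28 mm from its middle, near the end that will face front, already slanted as for entering under the head.
- stop_foot (a point): Centre of the underside of the depth stop's foot, a steel disc of 24 mm diameter at the lower end of an upright rod of 11 mm. It hangs under the head at x 2, y 0 of the drill, at z 138 when fully raised, and comes down near the middle of the loaded pack.
- stop_knob (a point): Centre of the flat top of the depth stop's black knob (32 mm diameter, 20 mm high), on top of the same rod, above the head, 170 mm above the foot's underside. Nothing stands above it: press it down or grip it from above.
- depth_stop (a joint): How far the stop rod has been lowered, m: 0 = fully raised, 0.068 = lowest; on a loaded pack it touches at about 0.060. It slides straight down through the head and stays where it is left. While the clamp is loose it moves at under 3 N, so a clear rise in force means that the foot has met something; locked, it resists about 15 N.
- lever_hub (a point): Middle of the clamp lever's hub, on the left side (+y) of the head, at x 2, y 50, z 196 of the drill. The hinge axis runs along the drill's y.
- lever_tip (a point): Free end of the clamp lever, a straight round bar on the left of the head, 100 mm from hub axis to tip, its outer half a black grip 13 mm thick. Loose, it points forward (drill's -x) and up; level, its tip is at x -98, y 50, z 196.
- clamp_lever (a joint): Angle of the clamp lever, rad: 0 = loose, pointing forward and 40 deg up; it grows as the lever swings down; 0.698 = level, at its stop, locked. It grips the rod from about 0.4 on and stays where it is left. Under 5 N on its grip swings it; follow its arc about the hub, or the fingers must slide along it.
- drawer_front (a point): Centre of the front face of the chip drawer in the drill's base, 118 mm wide (y) and 34 mm high; at x -76, z 23.5 of the drill when home. The face looks to -x and has a narrow finger lip 6 mm proud, 50 mm wide, near its upper edge.
- chip_drawer (a joint): How far the chip drawer stands out, m: 0 = home, fully in. It slides along the drill's x at about 1 N; over the last 8 mm a ball detent resists with about 5 N, then draws it in and holds it home.
- stapler: Teal stapler, 34 x 130 x 33 mm, loose, on the left. Origin: centre of its underside, y along its length. To be left alone.
- mug: Patterned mug, 78 mm across, 89 mm high, handle on one side, loose, on the left near the robot. Origin: near the centre of its underside. To be left alone.

How it is judged (in metres and radians):
On the way, in this order (a step that is already met when the one before it is completed fails the run):
1. the pack lies flat on the bed against the back fence and the side lay (within 5 mm of each), square to within 5 deg, and the fingers have let go of it (x of card_pack in the frame of bed_corner between -0.052 and -0.041 m and y of card_pack in the frame of bed_corner between 0.023 and 0.034 m and z of card_pack in the frame of bed_corner between -0.003 and 0.003 m and angle between the x axis of card_pack and the x axis of drill, either way round below 0.09 rad and angle between card_pack's own z axis and vertical below 0.06 rad and contact force between the fingers and card_pack below 0.1 N), for 0.2 s.
2. with the clamp still loose, the depth stop's foot has been lowered onto the loaded pack (gap under 2 mm) (x of card_pack in the frame of bed_corner between -0.052 and -0.041 m and y of card_pack in the frame of bed_corner between 0.023 and 0.034 m and z of card_pack in the frame of bed_corner between -0.003 and 0.003 m and angle between the x axis of card_pack and the x axis of drill, either way round below 0.09 rad and angle between card_pack's own z axis and vertical below 0.06 rad and z of stop_foot in the frame of card_pack between 0.0235 and 0.0282 m and value of joint clamp_lever below 0.35 rad), for 0.2 s.
3. the clamp lever has been swung down and locks the stop while its foot rests on the pack (z of stop_foot in the frame of card_pack between 0.0235 and 0.0282 m and value of joint clamp_lever above 0.58 rad), for 0.2 s.
At the end, for the whole second after the job is handed in: The pack lies flat and at rest on the bed, released, within about 5 mm of the back fence and of the side lay and square to within 5 deg; the depth stop's foot is within 2 mm of the pack's top; the clamp lever is within 0.12 rad of its lower stop; the chip drawer is home (within 3 mm) (all of step 3 and x of card_pack in the frame of bed_corner between -0.052 and -0.041 m and y of card_pack in the frame of bed_corner between 0.023 and 0.034 m and z of card_pack in the frame of bed_corner between -0.003 and 0.003 m and angle between the x axis of card_pack and the x axis of drill, either way round below 0.09 rad and angle between card_pack's own z axis and vertical below 0.06 rad and value of joint chip_drawer below 0.003 m and linear speed of card_pack below 0.01 m/s); the robot touches nothing.
It fails at once if the stapler is pushed more than 25 mm away or tipped over (distance of stapler from where it was at the start of the episode above 0.025 m or angle between stapler's own z axis and vertical above 0.5 rad).
It fails at once if the mug is pushed more than 25 mm away or tipped over (distance of mug from where it was at the start of the episode above 0.025 m or angle between mug's own z axis and vertical above 0.5 rad).
It also fails if it takes over 64 s, if anything falls off the work surface, if the arm or the gripper's body presses on something with over 40 N, if the wrist force passes 120 N, or if a joint passes its speed limit or range.

ROBOT

A 6-joint arm with a two-finger parallel gripper is mounted at the origin on the work surface; the furniture and walls round the work are solid. World frame = base frame: x ahead of the robot, y to its left, z up, the work surface at z = 0. Lengths are in mm, angles in rad, forces in N, time in s.
With the tool pointing down it reaches from about 300 to 750 mm from the base axis. Payload 8.5 kg.
Tool frame: the origin (TCP) lies at the very end of the fingers, on their centre line; the grasp point (between the pads) lies 19 mm behind it; z points along the fingers, y is the line along which they close (so a half turn about z gives the same grasp; the last joint's range is limited). The gripper opens to 88 mm and grips with 3 to 60 N. Pads are 18 mm wide; open, the fingers measure 123 mm over their backs; the gripper's body (75 mm by 187 mm) begins 45 mm behind the grasp point.
Start: joints at [0.936, 0.381, 1.297, -0, 1.464, -0.215], TCP at [224.157, 502.229, 238.748] pointing down, gripper open.
Joint ranges: [-3.11, 3.11], [-0.89, 2.33], [0.22, 2.48], [-1.42, 4.56], [0.17, 2.85], [-2.88, 2.88]. Speed limits (rad/s): [2.39, 2.39, 3.14, 3.14, 3.14, 3.14].

INTERFACE

Orientations are given as a 3x3 rotation matrix whose columns are the frame's x, y, z axes.
In Python, from cell import observe, camera, camera_params, job_done gives the robot as it stands.
- The arm moves only by the tool servo_tool, never from a script. Its argument "motion" is a list of rows, each a list of 6 numbers: the shift along the tool's x, y, z in units of 30 mm (1.0 is 30 mm), then the turn, a rotation vector about the tool's x, y, z in degrees. A call has 1 to 20 rows; each row shifts and turns the commanded pose from where the row before left it, along the tool's axes as they then stand; what a row does not reach is not made up. A row lasts 1/8 s, in which the tool goes at most 62.5 mm and 10.7 degrees, less where a joint would pass 70% of its speed; a pose out of reach is approached as far as the arm can. A call is refused whole if a number of a shift passes 1 or a number of a turn 10.7, either way. A call with a gripper value outside its range is refused whole. "gripper" is the opening, from -1 (shut) to 1 (fully open), set as the call begins (left out, the last holds). The fingers move at their own pace and stop on an object; the grip force is fixed at half the most. Time passes only in rows, so rows that do not move let the fingers close. It gives the time, the measured TCP pose, the force, the opening and the grip force at its end, in the units of the state.
- observe(): the state, without advancing time (a new reading comes with each control period).
- camera(name): name is "side" or "top"; returns the picture (384x512x3 uint8, blue, green, red); there is no depth.
- camera_params(name): a dict with "fx", "fy", "cx", "cy" (pixels), "rvec" (rotation vector, rad) and "tvec" (3), from world to camera coordinates, as OpenCV has them. Camera axes: x right, y down, z forward; pixel columns grow to the right and rows downward; lengths in mm; the calibration is good to about 2 mm. A picture is of the moment at which its call begins. camera_params takes no time and is no camera call.
- job_done(): hands the job in; it is judged then, once.
The state is a dict: "time": time; "qpos": joint angles; "qvel": joint speeds; "effort": joint torques, N m; "tcp_pos": TCP position; "ee_rot": TCP orientation; "contact_force": force on the tool from outside, world axes, zero at the start; "wrist_torque": the same for the moment, N m; "width": opening from 0.0 (shut) to 1.0 (fully open); "grasp_force": force on a finger pad.
Only numpy, scipy, OpenCV 4.12 (cv2) and the standard library are available. Lean on these libraries where they do the work, as an engineer would, in place of code of your own. Each camera call takes 0.05 s, during which the arm holds its last target. There are 200 camera calls.

## Working session

There is one attempt and no reset: what is moved stays moved. The work goes in short steps, Python scripts to look and compute and a tool call to move; the robot and the scene stay as the last step left them, time stands still between calls to the robot, and variables do not carry over. Pictures are saved under pics/ and viewed, at most 10 in all, crops included, and the job is handed in when it is done.

Besides the shell and the picture viewer there is one more tool, called after "Call:" as name(argument=value, ...) on one line, values as JSON. servo_tool: Moves the arm, as the interface text tells. Its arguments: {"type":"object","properties":{"motion":{"type":"array","items":{"type":"array","items":{"type":"number"}}},"gripper":{"type":"number"}},"required":["motion"]}

```bash
mkdir -p pics; python3 - <<'E'
from cell import *
import cv2
for n in("side","top"):
    cv2.imwrite(f"pics/{n}0.png",camera(n)); print(n,camera_params(n))
s=observe();print(s)
E
```

```text
side {'fx': 407.55273459992844, 'fy': 407.55273459992844, 'cx': 256.7023016536981, 'cy': 190.23777345708325, 'rvec': array([ 2.10562047, -0.60830333,  0.30661104]), 'tvec': array([-376.50820912,  316.64106406,  811.18140592])}
top {'fx': 389.5693228028601, 'fy': 389.5693228028601, 'cx': 248.7738947031562, 'cy': 191.2547609917765, 'rvec': array([ 2.13748453, -2.18044273,  0.10019095]), 'tvec': array([  56.57480513,  482.99720678, 1041.58213841])}
{'time': 0.1, 'qpos': array([ 9.35711782e-01,  3.81120084e-01,  1.29812717e+00, -2.15943367e-05,
        1.46358376e+00, -2.15300302e-01]), 'qvel': array([-9.99461546e-05, -1.15811015e-03, -3.64455969e-03, -5.07196128e-04,
       -1.85788262e-03, -3.54294403e-04]), 'effort': array([ 4.17658797e-03, -4.38652003e+01, -2.24914777e+01,  7.15407589e-02,
        3.41143494e-02, -1.15727507e-04]), 'tcp_pos': array([224.023197  , 502.0486324 , 238.22358838]), 'ee_rot': array([[-9.13177756e-01,  4.07560880e-01, -7.17364331e-04],
       [ 4.07561439e-01,  9.13177230e-01, -1.00963937e-03],
       [ 2.43591264e-04, -1.21435025e-03, -9.99999233e-01]]), 'contact_force': array([-0.76134246,  0.41882018,  0.57958648]), 'wrist_torque': array([ 0.02696116, -0.00873491, -0.01485503]), 'grasp_force': 0.0, 'width': 1.0004269586115027}
```

View pics/side0.png

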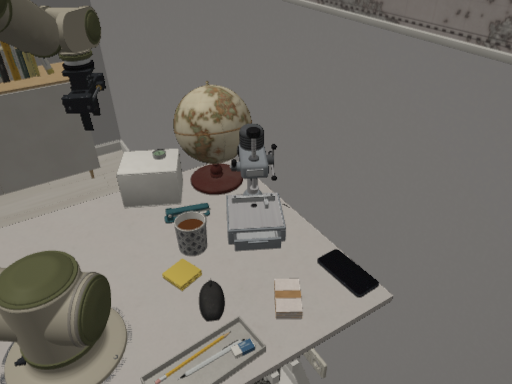

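View pics/top0.png

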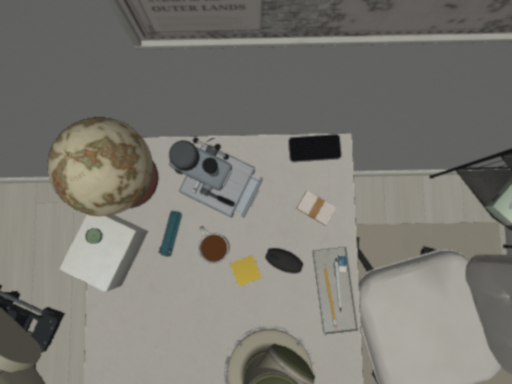

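The side view shows the drill at about (255,190) and the pack at (288,297). In the top view they are at (215,178) and (317,208). I'll zoom in on both.

```bash
python3 - <<'E'
import cv2,numpy as np
s=cv2.imread("pics/side0.png");t=cv2.imread("pics/top0.png")
a=cv2.resize(s[120:330,205:345],None,fx=2.85,fy=2.85,interpolation=cv2.INTER_CUBIC)
b=cv2.resize(t[125:235,160:350],None,fx=2.1,fy=2.1)
cv2.imwrite("pics/c1.png",a)
cv2.imwrite("pics/c2.png",cv2.resize(t[125:235,160:350],None,fx=4.2,fy=4.2,interpolation=cv2.INTER_CUBIC))
E
```

```text
(no output)
```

View pics/c1.png

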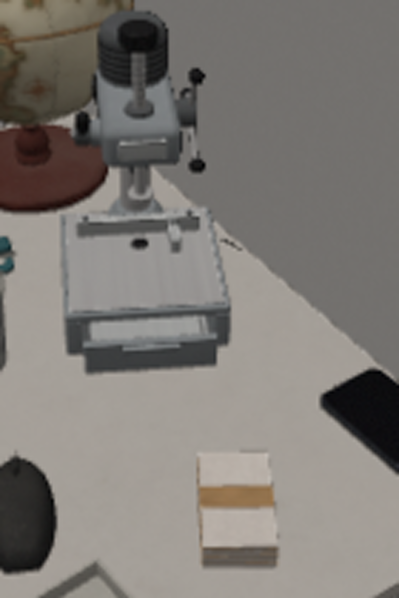

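View pics/c2.png

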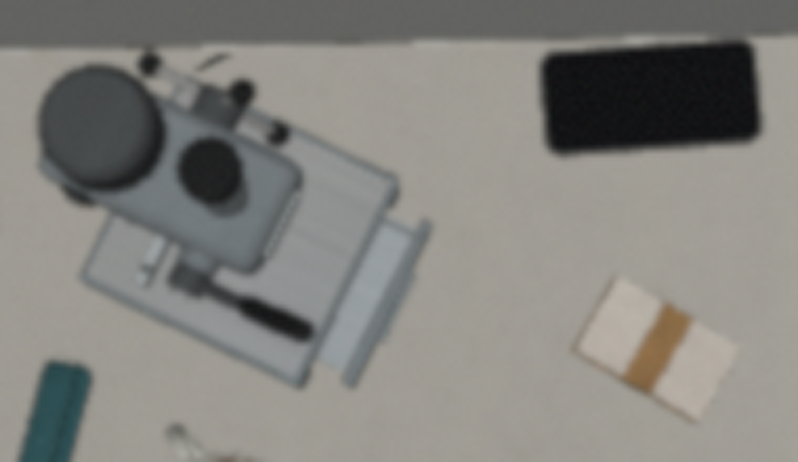

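```bash
cat > h.py <<'E'
import numpy as np,cv2
from scipy.optimize import least_squares
from cell import *
P={n:camera_params(n) for n in("side","top")}
def proj(n,p):
    c=P[n];K=np.array([[c["fx"],0,c["cx"]],[0,c["fy"],c["cy"]],[0,0,1]])
    return cv2.projectPoints(np.atleast_2d(p).astype(float),c["rvec"],c["tvec"],K,None)[0][:,0]
def w(q,p): # q x,y,yaw
    p=np.atleast_2d(p).astype(float);c,s=np.cos(q[2]),np.sin(q[2])
    return p@np.array([[c,s,0],[-s,c,0],[0,0,1]])+[q[0],q[1],0]
def fit(obs,x0):
    f=lambda q:np.concatenate([(proj(n,w(q,p))[0]-u) for n,p,u in obs])
    r=least_squares(f,x0,loss="soft_l1",x_scale=[100,100,1]);return r.x,f(r.x).reshape(-1,2)
T=lambda u,v:np.array([160+u/4.2-.38,125+v/4.2-.38])
S=lambda u,v:np.array([205+u/2.85-.32,120+v/2.85-.32])
E
python3 - <<'E'
from h import *
def best(obs):
    return min((fit(obs,[400,0,a]) for a in np.arange(-3,3.2,.75)),key=lambda r:np.abs(r[1]).sum())
d,r=best([("top",(-68,75,52),T(303,385)),("top",(-68,-75,52),T(398,182)),("top",(91,75,52),T(82,273)),("top",(2,0,308),T(210,170)),
 ("side",(-68,75,52),S(67,315)),("side",(-68,-75,52),S(228,310)),("side",(91,75,52),S(62,215)),("side",(91,-75,52),S(212,210)),("side",(2,0,308),S(137,27))])
print(d.round(3));print(r.round(1))
L,W=46,28
k,r=best([("top",(L,W,26),T(575,347)),("top",(L,-W,26),T(620,277)),("top",(-L,-W,26),T(738,348)),("top",(-L,W,26),T(695,420)),
 ("side",(L,W,26),S(197,453)),("side",(L,-W,26),S(270,451)),("side",(-L,-W,26),S(277,546)),("side",(-L,W,26),S(200,548)),("side",(-L,W,0),S(203,563)),("side",(-L,-W,0),S(277,564))])
print(k.round(3));print(r.round(1))
img={n:cv2.imread(f"pics/{n}0.png") for n in P}
o=[]
for n,inv,(x0,x1,y0,y1) in (("side",None,(205,345,120,330)),("top",None,(160,350,125,235))):
    sc=2.85 if n=="side" else 2.6
    im=cv2.resize(img[n][y0:y1,x0:x1],None,fx=sc,fy=sc,interpolation=cv2.INTER_CUBIC)
    def line(q,pts,col):
        u=((proj(n,w(q,pts))-[x0,y0]+.5)*sc).astype(int);cv2.polylines(im,[u.reshape(-1,1,2)],False,col,1)
    line(d,[(-68,75,52),(-68,-75,52),(91,-75,52),(91,75,52),(-68,75,52)],(0,0,255))
    line(d,[(2,0,138),(2,0,308)],(0,0,255)); line(d,[(2,50,196),(-74.6,50,260.3)],(255,0,0))
    for cx,c in((48,(0,255,0)),(56,(255,0,255))): line(d,[(cx,60,52),(cx,60,70),(cx,-60,70),(cx,-60,52),(cx,60,52)],c); line(d,[(cx,-28,68),(cx-34,-28,68),(cx-34,-28,52)],c)
    line(k,[(L,W,26),(L,-W,26),(-L,-W,26),(-L,W,26),(L,W,26)],(0,0,255))
    o.append(im)
h=max(i.shape[0] for i in o)
o=[cv2.copyMakeBorder(i,0,h-i.shape[0],0,0,0) for i in o]
m=np.hstack([o[0],o[1][:,:400]]);print(m.shape);cv2.imwrite("pics/ov1.png",m[:600,:800])
E
```

```text
[510.671 118.234   1.072]
[[-0.5  1.1]
 [ 2.8 -0.1]
 [-0.2  0.5]
 [ 0.8 -1.4]
 [-2.1  0.6]
 [ 0.7 -0.3]
 [-0.2 -0.7]
 [-0.2 -1.1]
 [ 0.2 -4.5]]
[ 437.641 -136.253   -5.276]
[[ 0.  -0.4]
 [-0.3 -1.2]
 [ 0.9 -0.7]
 [ 0.8 -0.2]
 [ 0.  -0.6]
 [-1.   0.1]
 [ 0.  -0.4]
 [ 0.2 -1.1]
 [-1.   1.7]
 [-0.6  1.3]]
(598, 799, 3)
```

View pics/ov1.png

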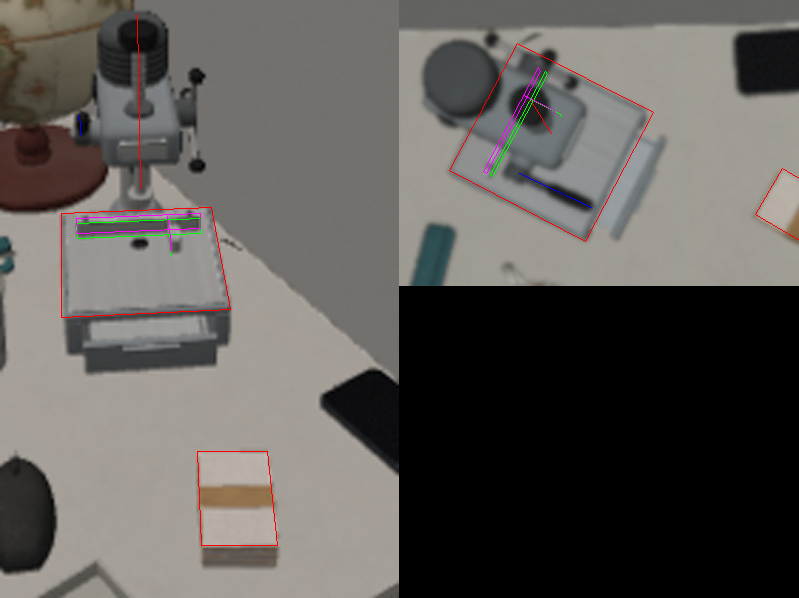

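The overlay matches the bed, fence and pack. The fence fits best at drill x of about 48, and the lay face at y of about -28. The stop hangs roughly 10 mm lower than fully raised. Next I'll refit without the knob and plan the approach.

```bash
cat >> h.py <<'E'
from scipy.spatial.transform import Rotation as Ro
def Rt(a,yaw):
    a=np.radians(a);c,s=np.cos(yaw),np.sin(yaw);X=np.array([c,s,0]);Y=np.array([-s,c,0]);Z=np.array([0,0,1])
    return np.c_[np.cos(a)*X+np.sin(a)*Z,-Y,np.sin(a)*X-np.cos(a)*Z]
def plan(p0,R0,p1,R1,n):
    rv=Ro.from_matrix(R0.T@R1).as_rotvec();rows=[]
    st=(np.array(p1)-p0)/n
    for i in range(n):
        R=R0@Ro.from_rotvec(rv*i/n).as_matrix()
        rows.append(np.r_[R.T@st/30,np.degrees(rv/n)].round(2).tolist())
    return rows
E
python3 - <<'E'
from h import *
def f(q):
    o=[]
    for n,p,u in [("top",(-68,75,52),T(303,385)),("top",(-68,-75,52),T(398,182)),("top",(91,75,52),T(82,273)),("top",(2,0,q[3]),T(210,170)),
 ("side",(-68,75,52),S(67,315)),("side",(-68,-75,52),S(228,310)),("side",(91,75,52),S(62,215)),("side",(91,-75,52),S(212,210)),("side",(2,0,q[3]),S(137,27)),
 ("top",(q[4],0,40.5),T(389,302)),("side",(q[4],59,6.5),S(87,371)),("side",(q[4],-59,6.5),S(217,362)),("side",(48,60,70),S(78,219)),("side",(48,-60,70),S(199,213)),("top",(2,50,196),T(188,276))]:
        o.append(proj(n,w(q[:3],p))[0]-u)
    return np.concatenate(o)
r=least_squares(f,[510,118,1.07,300,-100],loss="soft_l1",x_scale=[100,100,1,100,100])
print(r.x.round(3));print(f(r.x).reshape(-1,2).round(1).tolist())
E
```

```text
[512.643 120.226   1.084 295.004 -92.548]
[[-0.8, 0.3], [1.9, -1.2], [-0.9, 0.3], [0.5, -1.2], [-1.5, 0.1], [1.2, -1.3], [-0.3, -1.0], [-0.4, -1.8], [0.5, 0.1], [-0.3, -0.5], [-1.2, 0.1], [-0.5, 0.7], [-0.6, 0.9], [0.6, 0.9], [0.7, 0.2]]
```

```bash
python3 - <<'E'
from h import *
d=[512,119.5,1.08]
s=observe();p,R=s["tcp_pos"],s["ee_rot"]
R1=Rt(38,1.08)
A=[300,200,320]
for r in plan(p,R,A,R1,14):print(r)
print("to C")
C=w(d,(-150,0,150))[0];print(C)
for r in plan(A,R1,C,R1,12)[:1]:print(r)
print("down")
print(plan(C,R1,w(d,(-150,0,24))[0],R1,6)[0])
E
```

```text
[-0.46, -0.58, -0.19, -2.22, 2.07, 6.45]
[-0.51, -0.52, -0.23, -2.22, 2.07, 6.45]
[-0.56, -0.45, -0.27, -2.22, 2.07, 6.45]
[-0.59, -0.37, -0.31, -2.22, 2.07, 6.45]
[-0.62, -0.29, -0.34, -2.22, 2.07, 6.45]
[-0.64, -0.21, -0.38, -2.22, 2.07, 6.45]
[-0.64, -0.12, -0.41, -2.22, 2.07, 6.45]
[-0.63, -0.03, -0.43, -2.22, 2.07, 6.45]
[-0.62, 0.05, -0.45, -2.22, 2.07, 6.45]
[-0.59, 0.14, -0.47, -2.22, 2.07, 6.45]
[-0.55, 0.22, -0.48, -2.22, 2.07, 6.45]
[-0.5, 0.3, -0.49, -2.22, 2.07, 6.45]
[-0.45, 0.37, -0.5, -2.22, 2.07, 6.45]
[-0.38, 0.44, -0.5, -2.22, 2.07, 6.45]
to C
[441.30074537 -12.79367103 150.        ]
[-0.56, 0.62, 0.17, 0.0, 0.0, 0.0]
down
[-0.43, 0.0, 0.55, 0.0, 0.0, 0.0]
```

```bash
python3 - <<'E'
from h import *
d=[512,119.5,1.08]
s=observe();p,R=s["tcp_pos"],s["ee_rot"]
R1=Rt(38,1.08)
A=w(d,(-170,130,310))[0]
for r in plan(p,R,A,R1,20):print(r)
E
```

```text
[-0.46, -0.65, -0.12, -1.56, 1.45, 4.51]
[-0.51, -0.61, -0.15, -1.56, 1.45, 4.51]
[-0.55, -0.57, -0.18, -1.56, 1.45, 4.51]
[-0.59, -0.52, -0.21, -1.56, 1.45, 4.51]
[-0.62, -0.46, -0.24, -1.56, 1.45, 4.51]
[-0.65, -0.41, -0.26, -1.56, 1.45, 4.51]
[-0.67, -0.35, -0.29, -1.56, 1.45, 4.51]
[-0.69, -0.28, -0.32, -1.56, 1.45, 4.51]
[-0.7, -0.22, -0.34, -1.56, 1.45, 4.51]
[-0.71, -0.16, -0.36, -1.56, 1.45, 4.51]
[-0.71, -0.09, -0.38, -1.56, 1.45, 4.51]
[-0.7, -0.02, -0.4, -1.56, 1.45, 4.51]
[-0.69, 0.04, -0.42, -1.56, 1.45, 4.51]
[-0.67, 0.11, -0.44, -1.56, 1.45, 4.51]
[-0.65, 0.17, -0.45, -1.56, 1.45, 4.51]
[-0.62, 0.23, -0.46, -1.56, 1.45, 4.51]
[-0.59, 0.3, -0.47, -1.56, 1.45, 4.51]
[-0.55, 0.35, -0.47, -1.56, 1.45, 4.51]
[-0.51, 0.41, -0.48, -1.56, 1.45, 4.51]
[-0.46, 0.46, -0.48, -1.56, 1.45, 4.51]
```

Call:
servo_tool(motion=[[-0.46,-0.65,-0.12,-1.56,1.45,4.5],[-0.51,-0.61,-0.15,-1.56,1.45,4.5],[-0.55,-0.57,-0.18,-1.56,1.45,4.5],[-0.59,-0.52,-0.21,-1.56,1.45,4.5],[-0.62,-0.46,-0.24,-1.56,1.45,4.5],[-0.65,-0.41,-0.26,-1.56,1.45,4.5],[-0.67,-0.35,-0.29,-1.56,1.45,4.5],[-0.69,-0.28,-0.32,-1.56,1.45,4.5],[-0.7,-0.22,-0.34,-1.56,1.45,4.5],[-0.71,-0.16,-0.36,-1.56,1.45,4.5],[-0.71,-0.09,-0.38,-1.56,1.45,4.5],[-0.7,-0.02,-0.4,-1.56,1.45,4.5],[-0.69,0.04,-0.42,-1.56,1.45,4.5],[-0.67,0.11,-0.44,-1.56,1.45,4.5],[-0.65,0.17,-0.45,-1.56,1.45,4.5],[-0.62,0.23,-0.46,-1.56,1.45,4.5],[-0.59,0.3,-0.47,-1.56,1.45,4.5],[-0.55,0.35,-0.47,-1.56,1.45,4.5],[-0.51,0.41,-0.48,-1.56,1.45,4.5],[-0.46,0.46,-0.48,-1.56,1.45,4.5]], gripper=0.64)

```text
time: 2.6
tcp_pos: [317.8, 30.5, 310.3]
ee_rot: [[0.37, 0.882, 0.292], [0.694, -0.471, 0.545], [0.618, 0.001, -0.786]]
contact_force: [0.6, 0.8, -0.4]
width: 0.821
grasp_force: 0.0
```

Call:
servo_tool(motion=[[-0.445,0.361,0.66,0,0,0],[-0.445,0.361,0.66,0,0,0],[-0.445,0.361,0.66,0,0,0],[-0.445,0.361,0.66,0,0,0],[-0.445,0.361,0.66,0,0,0],[-0.445,0.361,0.66,0,0,0],[-0.445,0.361,0.66,0,0,0],[-0.445,0.361,0.66,0,0,0],[-0.445,0.361,0.66,0,0,0],[-0.445,0.361,0.66,0,0,0],[-0.445,0.361,0.66,0,0,0],[-0.445,0.361,0.66,0,0,0],[0,0,0,0,0,0]])

```text
time: 4.22
tcp_pos: [442.8, -11.5, 23.8]
ee_rot: [[0.368, 0.884, 0.289], [0.695, -0.468, 0.546], [0.618, -0.001, -0.786]]
contact_force: [-0.7, -0.3, -0.1]
width: 0.821
grasp_force: 0.0
```

Call:
servo_tool(motion=[[0.29,0,0.226,0,0,0],[0.29,0,0.226,0,0,0],[0.29,0,0.226,0,0,0],[0.29,0,0.226,0,0,0],[0.29,0,0.226,0,0,0],[0.13,0,0.103,0,0,0],[0.13,0,0.103,0,0,0]])

```text
time: 5.1
tcp_pos: [473.3, 46.2, 24.9]
ee_rot: [[0.367, 0.884, 0.29], [0.696, -0.468, 0.545], [0.617, 0.002, -0.787]]
contact_force: [-1.0, -2.1, 1.4]
width: 0.821
grasp_force: 1.2
```

Call:
servo_tool(motion=[[0.079,0,0.062,0,0,0],[0.079,0,0.062,0,0,0]])

```text
time: 5.35
tcp_pos: [475.1, 49.2, 24.5]
ee_rot: [[0.366, 0.885, 0.289], [0.7, -0.466, 0.541], [0.613, 0.004, -0.79]]
contact_force: [-35.5, -48.3, 27.9]
width: 0.822
grasp_force: 29.6
```

Call:
servo_tool(motion=[[0.079,0,0.062,0,0,0],[0,0,0,0,0,0]])

```text
time: 5.6
tcp_pos: [475.3, 49.5, 24.5]
ee_rot: [[0.367, 0.884, 0.289], [0.703, -0.467, 0.537], [0.609, 0.006, -0.793]]
contact_force: [-46.0, -60.9, 34.4]
width: 0.824
grasp_force: 37.3
```

Call:
servo_tool(motion=[[-0.53,0,-0.41,0,0,0],[-0.53,0,-0.41,0,0,0],[-0.53,0,-0.41,0,0,0],[-0.6,0,-0.8,0,0,0],[-0.1,0,-1,0,0,0],[-0.1,0,-1,0,0,0],[0,0,0,0,0,0]])

```text
time: 6.48
tcp_pos: [416.7, -63.0, 76.4]
ee_rot: [[0.367, 0.883, 0.293], [0.696, -0.47, 0.543], [0.617, 0.005, -0.787]]
contact_force: [-0.6, 1.0, 0.1]
width: 0.818
grasp_force: 0.0
```

```bash
python3 - <<'E'
from h import *
k=[437.6,-136.3,1.007]
s=observe();p,R=s["tcp_pos"],s["ee_rot"];print(p,s["contact_force"])
R1=Rt(38,1.007)
A=w(k,(-22,0,90))[0];print(A)
for r in plan(p,R,A,R1,7):print(r)
print(plan(A,R1,w(k,(-22,0,8))[0],R1,5)[0])
im=camera("side");cv2.imwrite("pics/s1.png",cv2.resize(im[120:340,190:390],None,fx=2.7,fy=2.7))
E
```

```text
[416.66574367 -63.01096575  76.38473695] [-0.62694332  0.98414508  0.05972391]
[ 425.84322597 -154.89511399   90.        ]
[-0.25, 0.24, -0.28, -0.34, -0.01, 0.5]
[-0.25, 0.25, -0.27, -0.34, -0.01, 0.5]
[-0.24, 0.25, -0.27, -0.34, -0.01, 0.5]
[-0.24, 0.26, -0.27, -0.34, -0.01, 0.5]
[-0.24, 0.26, -0.27, -0.34, -0.01, 0.5]
[-0.24, 0.26, -0.27, -0.34, -0.01, 0.5]
[-0.24, 0.27, -0.27, -0.34, -0.01, 0.5]
[-0.34, 0.0, 0.43, 0.0, 0.0, 0.0]
```

View pics/s1.png

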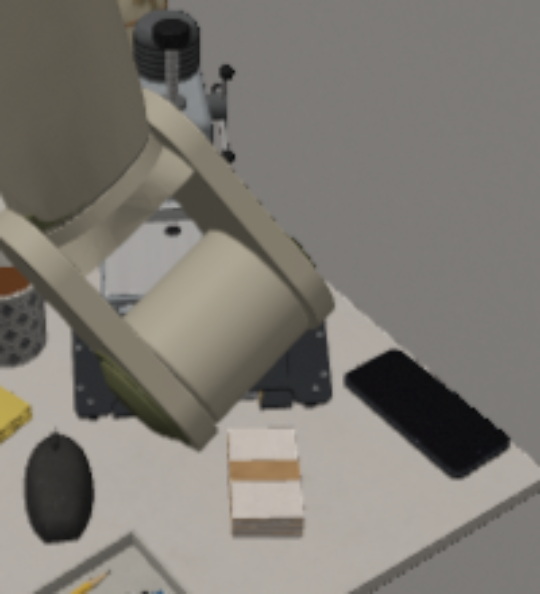

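The pack hasn't moved (crop 265,480) and there's room around the gripper. I'll go down and grip it.

Call:
servo_tool(motion=[[-0.25,0.25,-0.27,-0.34,0,0.5],[-0.25,0.25,-0.27,-0.34,0,0.5],[-0.24,0.26,-0.27,-0.34,0,0.5],[-0.24,0.26,-0.27,-0.34,0,0.5],[-0.24,0.26,-0.27,-0.34,0,0.5],[-0.24,0.26,-0.27,-0.34,0,0.5],[-0.24,0.26,-0.27,-0.34,0,0.5],[-0.34,0,0.43,0,0,0],[-0.34,0,0.43,0,0,0],[-0.34,0,0.43,0,0,0],[-0.34,0,0.43,0,0,0],[-0.34,0,0.43,0,0,0],[0,0,0,0,0,0]])

```text
time: 8.15
tcp_pos: [425.5, -153.8, 5.9]
ee_rot: [[0.42, 0.847, 0.327], [0.664, -0.532, 0.526], [0.619, -0.004, -0.786]]
contact_force: [-0.4, 0.9, 4.9]
width: 0.818
grasp_force: 2.1
```

Call:
servo_tool(motion=[[0,0,0,0,0,0],[0,0,0,0,0,0],[0,0,0,0,0,0],[0,0,0,0,0,0]], gripper=-1)

```text
time: 8.65
tcp_pos: [425.4, -153.9, 6.5]
ee_rot: [[0.42, 0.847, 0.326], [0.665, -0.532, 0.524], [0.617, -0.003, -0.787]]
contact_force: [-0.0, -0.6, -1.0]
width: 0.633
grasp_force: 30.2
```

```bash
python3 - <<'E'
from h import *
d=[513,121,1.08]
s=observe();p,R=s["tcp_pos"],s["ee_rot"]
R1=Rt(38,1.08); A=p+[0,0,75]
print(plan(p,R,A,R,4)[0])
B=w(d,(-130,7,72))[0]
for r in plan(A,R,B,R1,8):print(r)
C=w(d,(-32,7,66))[0]
print(plan(B,R1,C,R1,6)[0], plan(C,R1,w(d,(-32,7,60))[0],R1,2)[0])
E
```

```text
[0.39, -0.0, -0.49, 0.0, 0.0, 0.0]
[0.46, -0.29, 0.42, 0.29, -0.02, -0.41]
[0.47, -0.29, 0.42, 0.29, -0.02, -0.41]
[0.47, -0.28, 0.42, 0.29, -0.02, -0.41]
[0.47, -0.27, 0.42, 0.29, -0.02, -0.41]
[0.47, -0.27, 0.42, 0.29, -0.02, -0.41]
[0.47, -0.26, 0.42, 0.29, -0.02, -0.41]
[0.48, -0.26, 0.42, 0.29, -0.02, -0.41]
[0.48, -0.25, 0.42, 0.29, -0.02, -0.41]
[0.41, 0.0, 0.36, 0.0, 0.0, 0.0] [-0.06, 0.0, 0.08, 0.0, 0.0, 0.0]
```

Call:
servo_tool(motion=[[0.39,0,-0.49,0,0,0],[0.39,0,-0.49,0,0,0],[0.39,0,-0.49,0,0,0],[0.39,0,-0.49,0,0,0],[0.47,-0.29,0.42,0.29,0,-0.41],[0.47,-0.29,0.42,0.29,0,-0.41],[0.47,-0.28,0.42,0.29,0,-0.41],[0.47,-0.27,0.42,0.29,0,-0.41],[0.47,-0.27,0.42,0.29,0,-0.41],[0.47,-0.26,0.42,0.29,0,-0.41],[0.47,-0.26,0.42,0.29,0,-0.41],[0.47,-0.25,0.42,0.29,0,-0.41],[0,0,0,0,0,0]])

```text
time: 10.28
tcp_pos: [445.1, 11.8, 71.6]
ee_rot: [[0.37, 0.883, 0.288], [0.694, -0.469, 0.546], [0.618, -0.002, -0.786]]
contact_force: [0.4, -0.9, -1.0]
width: 0.632
grasp_force: 30.0
```

```bash
python3 - <<'E'
from h import *
s=observe();print(s["tcp_pos"],s["ee_rot"].round(3).tolist(),s["width"],s["contact_force"])
a=camera("side")[120:320,190:360];b=camera("top")[120:240,160:300]
o=np.vstack([cv2.resize(a,(408,480),interpolation=2)]);o2=cv2.resize(b,(392,336),interpolation=2)
cv2.imwrite("pics/s2.png",np.hstack([o,cv2.copyMakeBorder(o2,0,144,0,0,0)]))
E
```

```text
[445.05165801  11.80476971  71.55642674] [[0.37, 0.883, 0.288], [0.694, -0.469, 0.546], [0.618, -0.002, -0.786]] 0.6321489216848309 [ 0.35101996 -0.85546292 -1.0194419 ]
```

View pics/s2.png

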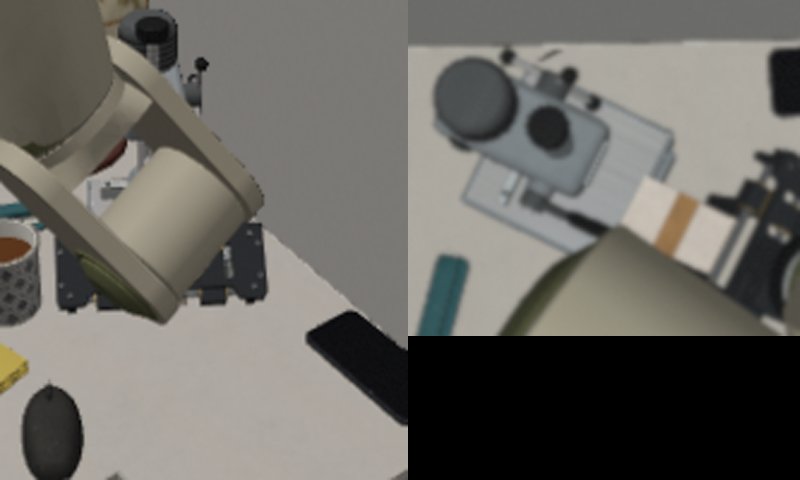

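The pack is held squarely in front of the bed (top crop 680,215) and the lever is clear. I'll move in under the head.

Call:
servo_tool(motion=[[0.41,0,0.36,0,0,0],[0.41,0,0.36,0,0,0],[0.41,0,0.36,0,0,0],[0.41,0,0.36,0,0,0]])

```text
time: 10.88
tcp_pos: [477.2, 67.0, 68.4]
ee_rot: [[0.371, 0.881, 0.292], [0.693, -0.472, 0.544], [0.617, 0.0, -0.787]]
contact_force: [-0.2, -0.9, -0.9]
width: 0.632
grasp_force: 30.0
```

Call:
servo_tool(motion=[[0.41,0,0.36,0,0,0],[0.41,0,0.36,0,0,0],[-0.06,0,0.08,0,0,0],[0,0,0,0,0,0]])

```text
time: 11.38
tcp_pos: [492.2, 95.4, 63.4]
ee_rot: [[0.371, 0.882, 0.291], [0.694, -0.472, 0.544], [0.617, -0.0, -0.787]]
contact_force: [-0.1, 0.4, -0.8]
width: 0.63
grasp_force: 30.0
```

Call:
servo_tool(motion=[[-0.04,0,0.05,0,0,0],[-0.04,0,0.05,0,0,0],[0.13,0,0.1,0,0,0],[0.08,0,0.06,0,0,0],[0,0,0,0,0,0]])

```text
time: 12.0
tcp_pos: [496.1, 103.3, 60.1]
ee_rot: [[0.37, 0.882, 0.291], [0.694, -0.471, 0.545], [0.618, 0.001, -0.787]]
contact_force: [-0.1, -0.6, -1.5]
width: 0.633
grasp_force: 30.0
```

Call:
servo_tool(motion=[[0.053,0,0.041,0,0,0],[0.053,0,0.041,0,0,0]])

```text
time: 12.25
tcp_pos: [497.8, 105.5, 59.7]
ee_rot: [[0.37, 0.882, 0.291], [0.696, -0.471, 0.542], [0.615, 0.002, -0.788]]
contact_force: [-12.6, -23.5, 5.9]
width: 0.633
grasp_force: 30.1
```

Call:
servo_tool(motion=[[0.053,0,0.041,0,0,0],[0,0,0,0,0,0]])

```text
time: 12.5
tcp_pos: [498.5, 105.8, 59.4]
ee_rot: [[0.371, 0.882, 0.292], [0.697, -0.472, 0.539], [0.613, 0.003, -0.79]]
contact_force: [-15.1, -25.4, 6.1]
width: 0.633
grasp_force: 30.0
```

Call:
servo_tool(motion=[[-0.06,0,-0.03,0,0,0],[0,0.07,0,0,0,0],[0,0.07,0,0,0,0]])

```text
time: 12.88
tcp_pos: [499.9, 105.0, 59.2]
ee_rot: [[0.371, 0.883, 0.287], [0.695, -0.469, 0.545], [0.616, -0.002, -0.788]]
contact_force: [-10.7, -6.1, 1.2]
width: 0.632
grasp_force: 30.0
```

Call:
servo_tool(motion=[[0,0.04,0,0,0,0],[0,0.03,0,0,0,0]])

```text
time: 13.12
tcp_pos: [501.7, 104.1, 59.0]
ee_rot: [[0.371, 0.883, 0.287], [0.695, -0.469, 0.545], [0.616, -0.003, -0.788]]
contact_force: [-8.5, -5.0, -0.4]
width: 0.633
grasp_force: 30.0
```

Call:
servo_tool(motion=[[0,0.04,0,0,0,0],[0,0,0,0,0,0]])

```text
time: 13.38
tcp_pos: [501.9, 104.0, 58.9]
ee_rot: [[0.371, 0.884, 0.285], [0.695, -0.468, 0.546], [0.616, -0.004, -0.788]]
contact_force: [-13.7, -5.3, 1.7]
width: 0.628
grasp_force: 30.0
```

Call:
servo_tool(motion=[[0,0.04,0,0,0,0],[0,0.03,0,0,0,0]])

```text
time: 13.62
tcp_pos: [502.0, 103.9, 58.7]
ee_rot: [[0.371, 0.885, 0.282], [0.695, -0.466, 0.548], [0.616, -0.008, -0.788]]
contact_force: [-22.9, -5.3, 5.8]
width: 0.638
grasp_force: 30.3
```

Call:
servo_tool(motion=[[0,0.04,0,0,0,0],[0,0,0,0,0,0]])

```text
time: 13.88
tcp_pos: [502.0, 103.8, 58.7]
ee_rot: [[0.371, 0.886, 0.28], [0.695, -0.464, 0.549], [0.616, -0.009, -0.788]]
contact_force: [-26.4, -5.6, 7.5]
width: 0.63
grasp_force: 30.6
```

Call:
servo_tool(motion=[[0,-0.07,0,0,0,0],[0,-0.03,0,0,0,0],[-0.01,0,0.015,0,0,0]])

```text
time: 14.25
tcp_pos: [501.9, 104.0, 58.5]
ee_rot: [[0.371, 0.884, 0.285], [0.695, -0.467, 0.546], [0.616, -0.005, -0.788]]
contact_force: [-18.9, -9.8, 10.7]
width: 0.63
grasp_force: 30.4
```

Call:
servo_tool(motion=[[0,0,0,0,0,0],[0,0,0,0,0,0],[0,0,0,0,0,0]], gripper=0.55)

```text
time: 14.62
tcp_pos: [505.2, 103.0, 59.3]
ee_rot: [[0.37, 0.882, 0.292], [0.694, -0.471, 0.544], [0.618, 0.001, -0.786]]
contact_force: [-0.1, 0.0, 0.1]
width: 0.777
grasp_force: 0.0
```

Call:
servo_tool(motion=[[-0.58,0,-0.45,0,0,0],[-0.58,0,-0.45,0,0,0],[-0.58,0,-0.45,0,0,0],[-0.58,0,-0.45,0,0,0],[-0.58,0,-0.45,0,0,0],[-0.58,0,-0.45,0,0,0]])

```text
time: 15.38
tcp_pos: [442.5, -14.3, 58.5]
ee_rot: [[0.37, 0.882, 0.292], [0.694, -0.471, 0.544], [0.618, 0.001, -0.787]]
contact_force: [0.8, 0.2, 0.8]
width: 0.777
grasp_force: 0.0
```

```bash
python3 - <<'E'
from h import *
d=[513,121,1.08]
s=observe();p,R=s["tcp_pos"],s["ee_rot"];print(p,s["contact_force"])
R0=Rt(38,1.08);R1=Rt(0,1.08);A=w(d,(-150,0,345))[0];B=w(d,(2,0,320))[0]
for r in plan(p,R,A,R1,12):print(r)
print(plan(A,R1,B,R1,7)[0])
E
```

```text
[442.52163151 -14.3029388   58.51454321] [0.79696086 0.15400642 0.79564707]
[0.5, -0.0, -0.62, 0.0, -3.18, 0.0]
[0.46, -0.0, -0.65, 0.0, -3.18, 0.0]
[0.43, -0.0, -0.67, 0.0, -3.18, 0.0]
[0.39, -0.0, -0.7, 0.0, -3.18, 0.0]
[0.35, -0.0, -0.72, 0.0, -3.18, 0.0]
[0.31, -0.0, -0.73, 0.0, -3.18, 0.0]
[0.27, -0.0, -0.75, 0.0, -3.18, 0.0]
[0.22, -0.0, -0.76, 0.0, -3.18, 0.0]
[0.18, -0.0, -0.77, 0.0, -3.18, 0.0]
[0.14, -0.0, -0.78, 0.0, -3.18, 0.0]
[0.1, -0.0, -0.79, 0.0, -3.18, 0.0]
[0.05, -0.0, -0.79, 0.0, -3.18, 0.0]
[0.72, 0.0, 0.12, 0.0, 0.0, 0.0]
```

Call:
servo_tool(motion=[[0.5,0,-0.62,0,-3.18,0],[0.46,0,-0.65,0,-3.18,0],[0.43,0,-0.67,0,-3.18,0],[0.39,0,-0.7,0,-3.18,0],[0.35,0,-0.72,0,-3.18,0],[0.31,0,-0.73,0,-3.18,0],[0.27,0,-0.75,0,-3.18,0],[0.22,0,-0.76,0,-3.18,0],[0.18,0,-0.77,0,-3.18,0],[0.14,0,-0.78,0,-3.18,0],[0.1,0,-0.79,0,-3.18,0],[0.05,0,-0.79,0,-3.18,0]], gripper=-1)

```text
time: 16.88
tcp_pos: [443.9, -10.7, 345.6]
ee_rot: [[0.471, 0.882, -0.0], [0.882, -0.471, -0.002], [-0.002, 0.001, -1.0]]
contact_force: [-0.5, 0.1, 0.3]
width: 0.005
grasp_force: 0.0
```

```bash
python3 - <<'E'
from h import *
d=[513,121,1.08]
s=observe();print(s["tcp_pos"],s["width"])
out=[]
for n,(x0,x1,y0,y1) in (("side",(215,305,120,265)),("top",(160,270,125,222))):
    sc=4.1 if n=="side" else 3.8
    im=cv2.resize(camera(n)[y0:y1,x0:x1],None,fx=sc,fy=sc,interpolation=cv2.INTER_CUBIC)
    def line(pts,col):
        u=((proj(n,w(d,pts))-[x0,y0]+.5)*sc).astype(int);cv2.polylines(im,[u.reshape(-1,1,2)],False,col,1)
    line([(48,28,78),(48,-28,78),(-44,-28,78),(-44,28,78),(48,28,78)],(0,0,255))
    t=np.linspace(0,6.3,30);line(np.c_[2+16*np.cos(t),16*np.sin(t),295+0*t],(0,255,0))
    out.append(im)
h=594
out=[cv2.copyMakeBorder(i,0,h-i.shape[0],0,0,0) for i in out]
cv2.imwrite("pics/s3.png",np.hstack(out)[:,:800])
E
```

```text
[443.8560946  -10.66631154 345.61825365] 0.005056473763342027
```

View pics/s3.png

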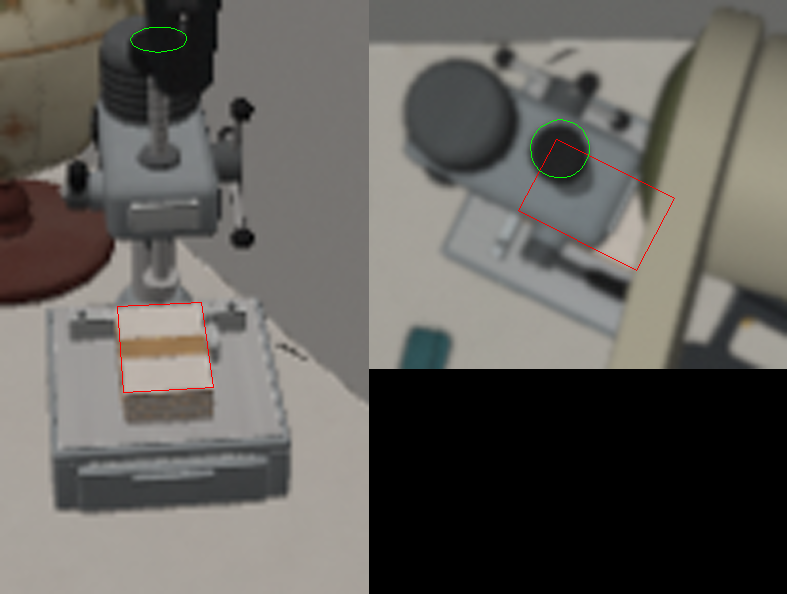

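The pack sits home against the fence and lay: the side-crop outline at (118–213, 303–390) matches. The drawer is flush and the knob circle matches too, at (560,149). Now I'll press the knob.

Call:
servo_tool(motion=[[0.72,0,0.12,0,0,0],[0.72,0,0.12,0,0,0],[0.72,0,0.12,0,0,0],[0.72,0,0.12,0,0,0],[0.72,0,0.12,0,0,0],[0.72,0,0.12,0,0,0],[0.72,0,0.12,0,0,0],[0,0,0,0,0,0],[0,0,0.3,0,0,0],[0,0,0.3,0,0,0]])

```text
time: 18.23
tcp_pos: [514.9, 121.8, 300.7]
ee_rot: [[0.472, 0.882, -0.0], [0.882, -0.472, -0.0], [-0.0, -0.0, -1.0]]
contact_force: [0.0, 0.0, 0.4]
width: 0.009
grasp_force: 0.0
```

Call:
servo_tool(motion=[[0,0,0.2,0,0,0],[0,0,0.2,0,0,0],[0,0,0.2,0,0,0],[0,0,0.2,0,0,0]])

```text
time: 18.73
tcp_pos: [515.3, 122.3, 277.2]
ee_rot: [[0.471, 0.882, 0.0], [0.882, -0.471, -0.001], [-0.0, 0.001, -1.0]]
contact_force: [-0.4, -0.9, 1.6]
width: 0.001
grasp_force: 1.2
```

Call:
servo_tool(motion=[[0,0,0.2,0,0,0],[0,0,0.2,0,0,0],[0,0,0.2,0,0,0]])

```text
time: 19.1
tcp_pos: [515.3, 122.4, 259.1]
ee_rot: [[0.471, 0.882, 0.0], [0.882, -0.471, -0.001], [-0.0, 0.001, -1.0]]
contact_force: [0.2, -2.2, 2.1]
width: 0.005
grasp_force: 1.2
```

Force is about 2 N, so the rod is sliding. About 11 mm to go.

Call:
servo_tool(motion=[[0,0,0.1,0,0,0],[0,0,0.1,0,0,0],[0,0,0.07,0,0,0]])

```text
time: 19.48
tcp_pos: [515.3, 122.5, 251.2]
ee_rot: [[0.471, 0.882, 0.0], [0.882, -0.471, -0.001], [-0.0, 0.001, -1.0]]
contact_force: [-0.1, -0.6, 2.6]
width: 0.005
grasp_force: 1.1
```

Call:
servo_tool(motion=[[0,0,0.04,0,0,0],[0,0,0.04,0,0,0]])

```text
time: 19.73
tcp_pos: [515.3, 122.4, 249.0]
ee_rot: [[0.471, 0.882, 0.0], [0.882, -0.471, -0.001], [-0.0, 0.001, -1.0]]
contact_force: [-0.6, -2.6, 1.9]
width: 0.005
grasp_force: 1.1
```

Call:
servo_tool(motion=[[0,0,0.03,0,0,0],[0,0,0,0,0,0]])

```text
time: 19.98
tcp_pos: [515.3, 122.4, 248.4]
ee_rot: [[0.471, 0.882, 0.001], [0.882, -0.471, -0.001], [-0.0, 0.001, -1.0]]
contact_force: [-0.4, -1.8, 4.9]
width: 0.005
grasp_force: 2.4
```

Call:
servo_tool(motion=[[0,0,0.03,0,0,0],[0,0,0,0,0,0]])

```text
time: 20.23
tcp_pos: [515.4, 122.5, 248.4]
ee_rot: [[0.471, 0.882, 0.002], [0.882, -0.471, -0.001], [0.0, 0.002, -1.0]]
contact_force: [-3.2, -2.5, 10.8]
width: 0.004
grasp_force: 5.4
```

Call:
servo_tool(motion=[[0,0,0.03,0,0,0],[0,0,0,0,0,0],[0,0,0,0,0,0]])

```text
time: 20.6
tcp_pos: [515.4, 122.5, 248.3]
ee_rot: [[0.471, 0.882, 0.003], [0.882, -0.471, -0.001], [0.001, 0.003, -1.0]]
contact_force: [-5.9, -2.8, 15.6]
width: 0.002
grasp_force: 8.2
```

The foot is on the pack: force rose to 15 N at knob z 248. Next is the lever.

Call:
servo_tool(motion=[[0,0,-0.4,0,0,0],[0,0,-1,0,0,0],[0,0,-1,0,0,0],[-0.6,-0.557,0,0,0,0],[-0.6,-0.557,0,0,0,0],[-0.6,-0.557,0,0,0,0],[0,0,0.6,0,0,0],[0,0,0.6,0,0,0],[0,0,0.3,0,0,0],[0,0,0,0,0,0]])

```text
time: 21.85
tcp_pos: [445.6, 98.6, 273.0]
ee_rot: [[0.471, 0.882, -0.001], [0.882, -0.471, -0.0], [-0.001, -0.001, -1.0]]
contact_force: [-0.3, -0.3, 0.5]
width: 0.006
grasp_force: 0.0
```

```bash
python3 - <<'E'
from h import *
d=[513,121,1.08]
s=observe();p=s["tcp_pos"];c,k=np.cos(1.08),np.sin(1.08)
q=p-[513,121,0];print("drill",c*q[0]+k*q[1],-k*q[0]+c*q[1],p[2],s["contact_force"])
out=[]
for n,(x0,x1,y0,y1) in (("side",(215,305,120,265)),("top",(160,270,125,222))):
    sc=4.1 if n=="side" else 3.8
    out.append(cv2.resize(camera(n)[y0:y1,x0:x1],None,fx=sc,fy=sc,interpolation=cv2.INTER_CUBIC))
out=[cv2.copyMakeBorder(i,0,594-i.shape[0],0,0,0) for i in out]
cv2.imwrite("pics/s4.png",np.hstack(out)[:,:800])
E
```

```text
drill -51.57628335153855 48.906007584834015 273.0467910119121 [-0.30386049 -0.31789359  0.51247425]
```

View pics/s4.png

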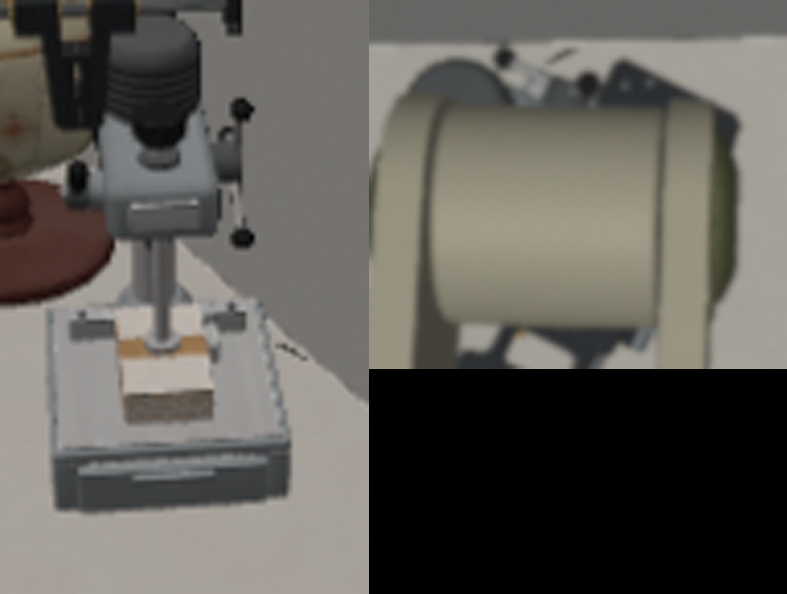

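The foot is on the pack (163,343) and the fingers are right above the lever (78,180). I'll follow its arc down.

Call:
servo_tool(motion=[[0,0,0.25,0,0,0],[0,0,0.25,0,0,0],[-0.165,0,0.2,0,0,0],[-0.165,0,0.2,0,0,0]])

```text
time: 22.45
tcp_pos: [440.9, 89.7, 246.0]
ee_rot: [[0.471, 0.882, 0.001], [0.882, -0.471, 0.0], [0.0, 0.001, -1.0]]
contact_force: [1.5, 1.9, 0.1]
width: 0.003
grasp_force: 1.1
```

Call:
servo_tool(motion=[[-0.125,0,0.22,0,0,0],[-0.125,0,0.22,0,0,0],[-0.083,0,0.24,0,0,0],[-0.083,0,0.24,0,0,0]])

```text
time: 22.95
tcp_pos: [435.0, 78.4, 218.3]
ee_rot: [[0.471, 0.882, 0.0], [0.882, -0.471, -0.001], [-0.001, 0.001, -1.0]]
contact_force: [1.5, 1.4, 2.3]
width: 0.003
grasp_force: 1.2
```

Call:
servo_tool(motion=[[-0.04,0,0.25,0,0,0],[-0.04,0,0.13,0,0,0]])

```text
time: 23.2
tcp_pos: [434.0, 76.5, 206.9]
ee_rot: [[0.471, 0.882, 0.0], [0.882, -0.471, -0.001], [-0.0, 0.001, -1.0]]
contact_force: [2.5, 1.8, 2.1]
width: 0.006
grasp_force: 1.3
```

Call:
servo_tool(motion=[[0,0,0.08,0,0,0],[0,0,0.06,0,0,0],[0,0,0.03,0,0,0]])

```text
time: 23.58
tcp_pos: [434.0, 76.3, 202.5]
ee_rot: [[0.471, 0.882, 0.001], [0.882, -0.471, -0.001], [-0.001, 0.001, -1.0]]
contact_force: [-2.1, -3.5, 8.8]
width: 0.007
grasp_force: 4.9
```

Call:
servo_tool(motion=[[0,0,0.04,0,0,0],[0,0,0,0,0,0]])

```text
time: 23.82
tcp_pos: [434.1, 76.3, 202.2]
ee_rot: [[0.471, 0.882, 0.002], [0.882, -0.471, -0.002], [-0.001, 0.002, -1.0]]
contact_force: [-3.8, -3.1, 14.1]
width: 0.004
grasp_force: 7.0
```

The lever is at its stop (force rose at z 202). I'll lift off and check.

Call:
servo_tool(motion=[[0,0,0.03,0,0,0],[0,0,-0.5,0,0,0],[0,0,-1,0,0,0],[0,0,-1,0,0,0],[-0.9,0,-0.8,0,0,0],[-0.9,0,-0.5,0,0,0],[-0.9,0,0,0,0,0],[-0.9,0,0,0,0,0],[0,0,0,0,0,0],[0,0,0,0,0,0]])

```text
time: 25.08
tcp_pos: [383.1, -18.1, 314.0]
ee_rot: [[0.471, 0.882, -0.0], [0.882, -0.471, 0.0], [-0.0, -0.0, -1.0]]
contact_force: [0.2, 0.1, 0.3]
width: 0.009
grasp_force: 0.0
```

```bash
python3 - <<'E'
from h import *
s=observe();print(s["tcp_pos"],s["contact_force"])
out=[]
for n,(x0,x1,y0,y1) in (("side",(215,305,120,265)),("top",(160,270,125,222))):
    sc=4.1 if n=="side" else 3.8
    out.append(cv2.resize(camera(n)[y0:y1,x0:x1],None,fx=sc,fy=sc,interpolation=cv2.INTER_CUBIC))
out=[cv2.copyMakeBorder(i,0,594-i.shape[0],0,0,0) for i in out]
cv2.imwrite("pics/s5.png",np.hstack(out)[:,:800])
E
```

```text
[383.08169635 -18.103529   313.96966472] [0.19763698 0.07559663 0.34787973]
```

View pics/s5.png

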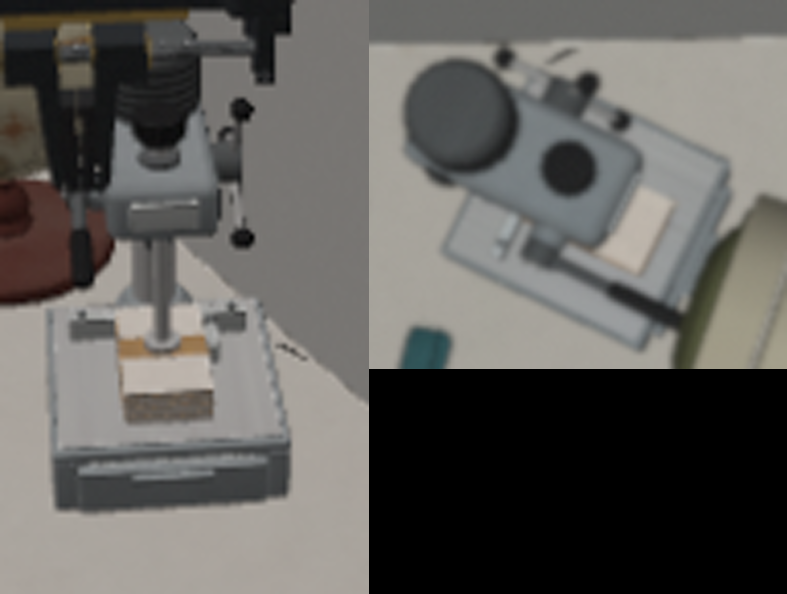

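The lever is down and level (side crop 80,240–285). The foot is on the pack (163,343), the drawer is flush, and the robot is touching nothing.

```bash
python3 -c "
from cell import *
print(job_done())"
```

```text
the job is handed in; nothing more can be done
None
```

The job is handed in at about 25 s on the robot clock: the pack is against the fence and side lay and released, the depth stop is on it, the clamp lever is down at its stop, and the drawer is home; no verdict was returned.

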